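Gas to the tawa burner, then spark

TASK

Get the burner under the tawa going: push the arm of the red gas lever round until it points at the middle of the burner with the flat aluminium tawa on it, then press the button of the black spark lighter fully down and let it come back up. Do not spark before the lever is set, leave the lighter lying where it is (push the button, never lift or shove the lighter), push the lever without forcing it, and leave every other thing on the counter alone.

Things in the scene. Friction and masses are not known exactly. Their poses are not given: they have to be found in the camera images.
- lever: Red gas lever turning about a vertical axis on a fixed valve. Origin on the axis, 48 mm above the counter; +x along the arm to its yellow tip, z up. Hub 42 mm across, top 74 mm above the counter. Arm: bar 14 mm wide, underside 50, top 68 mm above the counter, free underneath from 45 to 129 mm from the axis. About 1.5 N at 85 mm from the axis turns it; no detents; it stays where left.
- lever_tip (a point): Centre of the yellow round end (20 mm across) of the lever's arm, 119 mm from the turning axis, 59 mm above the counter. The lever starts pointing somewhere between the two burners; its stops lie far beyond either burner. The brass valve under the hub is 52 mm across, its steel foot 90 mm across and 6 mm high.
- burner_centre (a point): Centre of the burner that carries the tawa, at the top of its pan support, 55 mm above the counter, where the tawa's flat bottom rests. The burner is fixed (178 mm across its four black feet); it may be to the left or to the right; the other burner, opposite, carries a steel milk pan.
- spark (a joint): Travel of the lighter's red button in m: 0 up, 0.006 fully down. A spring returns it; it starts to move at about 1.8 N and is fully down at about 6 N, pushed straight down.
- spark_top (a point): Centre of the top face of the lighter's red button (24 mm across), 64 mm above the counter when up, standing 10 mm proud of a grey collar 40 mm across.
- lighter: Loose black spark lighter lying on the counter in front of (on the robot's side of) the tawa burner: a box handle 120 x 36 x 42 mm, origin under the middle of the handle, at counter height, x along the nozzle, z up; a thin steel nozzle reaches 145 mm from the origin along +x, towards the burner. The button is in the middle of the handle's top. About 0.26 kg.
- tawa: Flat round aluminium tawa, 224 mm across, 14 mm high, standing on its burner with its underside 55 mm above the counter; origin at the centre of the underside; black handle reaching 245 mm from the centre along +x of the tawa. Loose: leave alone.
- milk_pan: Steel pan 124 mm across and 60 mm high on the other burner, underside 55 mm above the counter; origin at the centre of the underside. Loose: leave alone.
- tumbler: Steel tumbler 72 mm across, 90 mm high, standing in front of the other burner; origin at the centre of the underside. Loose: leave alone.
- bottle: Empty glass bottle 68 mm across, 190 mm tall, towards the far side of the counter; origin at the centre of the underside. Loose: leave alone.
- bowl: Small wooden bowl 110 mm across, 45 mm high, towards the far side of the counter; origin at the centre of the underside. Loose: leave alone.
- turner: Steel flat turner, 260 mm long, lying between the lever and the far side of the counter; origin under its middle, length along its x. Loose: leave alone.
Mind the look-alikes: they are no part of the job. What is shaped like the part that bears lever but green or purple is not meant.

How it is judged:
By the outcome, as a careful person would: the job done as asked, in the order asked, and still so for the second after the job is handed in, with the robot touching nothing.
It also fails if it takes over 58 s, if anything falls off the work surface, if the arm or the gripper's body presses on something with over 40 N, if the wrist force passes 120 N, or if a joint passes its speed limit or range.

ROBOT

A 7-joint arm with a two-finger parallel gripper is mounted at the origin on the work surface. World frame = base frame: x ahead of the robot, y to its left, z up, the work surface at z = 0. Lengths are in m, angles in rad, forces in N, time in s.
With the tool pointing down it reaches from about 0.4 to 0.85 m from the base axis. Payload 10.4 kg.
Tool frame: the origin (TCP) lies between the finger pads; the fingertips stand 17 mm ahead of it and the grasp point (between the pads) lies 2 mm behind it; z points along the fingers, y is the direction in which the jaws open and shut (so a half turn about z gives the same grasp; the last joint's range is limited). The gripper opens to 85 mm and grips with 20 to 120 N. Pads are 22 mm wide; open, the fingers measure 114 mm over their backs; the gripper's body (76 mm by 85 mm) begins 54 mm behind the grasp point. The pads swing forward as they close: fully open they stand 13 mm farther back than shut.
Start: joints at [1.221, 0.332, -0.065, 1.46, 0.022, 1.35, -0.088], TCP at [0.201, -0.592, 0.248] pointing down, gripper open.
Joint ranges: [-2.6, 2.6], [-0.5, 2.12], [-1.47, 1.34], [0.16, 2.42], [-1.27, 4.41], [0.06, 2.06], [-2.6, 2.6]. Speed limits (rad/s): [2.22, 2.22, 2.79, 2.79, 3.14, 3.14, 3.14].

INTERFACE

Orientations are given as a unit quaternion [x, y, z, w].
In Python, from workcell import manip gives the robot as it stands.
- The arm moves only by the tool jog_arm, never from a script. Its argument "steps" is one flat list of numbers, 5 for each row, row after row: the finger opening in m, from 0 to 0.0854, then the shift along the tool's x, y, z in m, then the turn about the tool's z in rad. In form: [gripper, x, y, z, twist, gripper, x, y, z, twist, ...]. A call has exactly 10 rows; each row is the pose to reach, as a shift and turn from the pose commanded when the call began, along the tool's axes at that moment; what a row does not reach only later rows make up. A row lasts 1/10 s, in which the tool goes at most 50 mm and 8.59 degrees, less where a joint would pass 70% of its speed; a pose out of reach is approached as far as the arm can. A call with a gripper value outside its range is refused whole. The fingers move at their own pace and stop on an object; "grip_force" is the grip in N (left out, the last holds). Time passes only in rows, so rows that repeat a pose let the fingers close, or fill a call up. It gives the time, the measured TCP pose, the force and the opening at its end, in the units of the state.
- manip.get_obs(): the state, without advancing time (a new reading comes with each control period).
- manip.camera(name): name is "scene" or "top" or "wrist"; returns (picture, depth): 400x640x3 uint8, red, green, blue; 400x640 float32, m along the optical axis (not along the pixel's ray), 0 where there is no reading.
- manip.calibration(name): a dict with "mtx" (3x3 intrinsics, pixels), "k1" (the pictures are not rectified: a ray, as slopes to the right and down, at radius r is drawn at 1 + k1 r^2 times it, then the intrinsics apply), "world_to_cam" (4x4, takes a point from world to camera coordinates). Camera axes: x right, y down, z forward; pixel columns grow to the right and rows downward; lengths in m; the calibration is good to about 2 mm. A picture is of the moment at which its call begins: read the wrist's pose just before it. calibration takes no time and is no camera call; for the wrist camera it gives the pose at the moment of the call.
- manip.hand_in(): hands the job in, once; it reports no verdict.
The state is a dict: "clock": time; "joint_pos": joint angles; "joint_velocities": joint speeds; "tau": joint torques, N m; "position": TCP position; "ee_rot": TCP orientation; "ft_force": force on the tool from outside, world axes, zero at the start; "torque": the same for the moment, N m; "grip_width": opening from 0.0 (shut) to 1.0 (fully open).
Only numpy, scipy, OpenCV 4.12 (cv2) and the standard library are available. Lean on these libraries where they do the work, as an engineer would, in place of code of your own. Each camera call takes 0.05 s, during which the arm holds its last target.

## Working session

There is one attempt and no reset: what is moved stays moved. The work goes in short steps, Python scripts to look and compute and a tool call to move; the robot and the scene stay as the last step left them, time stands still between calls to the robot, and variables do not carry over. Pictures are saved under pics/ and viewed, and the job is handed in when it is done.

Besides the shell and the picture viewer there is one more tool, called after "Emit:" as a command line: name --argument value ..., lists and objects as JSON in quotes. jog_arm: Moves the arm, as the interface text tells. Its arguments: {"type":"object","properties":{"steps":{"type":"array"},"grip_force":{"type":"number"}},"required":["steps"]}

```bash
mkdir -p pics; ls; cat > h.py <<'E'
import numpy as np, cv2
from workcell import manip
def ray(c,u,v):
    K=np.array(c["mtx"]);d=np.array([(u-K[0,2])/K[0,0],(v-K[1,2])/K[1,1]]);s=d.copy()
    for _ in range(30): s=d/(1+c["k1"]*(s@s))
    T=np.array(c["world_to_cam"]);R=T[:3,:3];t=T[:3,3]
    return -R.T@t, R.T@np.array([s[0],s[1],1.])
def onplane(c,u,v,z):
    o,d=ray(c,u,v);return o+d*(z-o[2])/d[2]
def proj(c,p):
    T=np.array(c["world_to_cam"]);q=T[:3,:3]@np.array(p)+T[:3,3];s=q[:2]/q[2];s=s*(1+c["k1"]*(s@s));K=np.array(c["mtx"])
    return K[0,0]*s[0]+K[0,2],K[1,1]*s[1]+K[1,2]
E
python3 - <<'E'
from h import *
import pickle
o=manip.get_obs();print(o)
D={}
for n in("top","scene"):
    im,d=manip.camera(n);c=manip.calibration(n);D[n]=(im,d,c);cv2.imwrite(f"pics/{n}0.png",im[:,:,::-1]);print(n,c)
pickle.dump(D,open("d0.pkl","wb"))
E
```

```text
pics
{'clock': 0.0, 'joint_pos': array([ 1.22138217,  0.33286394, -0.06471452,  1.46095738,  0.02160095,
        1.34992311, -0.08850631]), 'joint_velocities': array([-0.00026668,  0.00053686, -0.00185466,  0.0014207 , -0.00018512,
        0.00042332,  0.00143312]), 'tau': array([ 3.34059632e-05, -6.25436497e+01,  4.95064328e-02, -3.91614139e+01,
        1.62584195e-02,  9.79690289e-03, -1.30334655e-06]), 'position': array([ 0.20052723, -0.59157072,  0.24751325]), 'ee_rot': array([ 9.86676128e-01,  1.62695076e-01, -1.50726254e-04, -7.12268951e-04]), 'ft_force': array([-0.75644843,  0.75094536, -0.62162025]), 'torque': array([-0.04585648,  0.03994841, -0.03722225]), 'grip_width': 0.9999483784319897}
top {'mtx': array([[483.76089417,   0.        , 321.20443448],
       [  0.        , 483.76089417, 197.18554293],
       [  0.        ,   0.        ,   1.        ]]), 'k1': -0.09399918269479378, 'world_to_cam': array([[ 0.01963093, -0.99980284, -0.00298492, -0.06687767],
       [-0.98137889, -0.01869844, -0.19116965,  0.46642108],
       [ 0.19107614,  0.00668218, -0.98155247,  1.62761514],
       [ 0.        ,  0.        ,  0.        ,  1.        ]])}
scene {'mtx': array([[367.96399235,   0.        , 312.92228968],
       [  0.        , 367.96399235, 194.9734144 ],
       [  0.        ,   0.        ,   1.        ]]), 'k1': 0.0028337508364642936, 'world_to_cam': array([[ 0.30599153,  0.95201042,  0.00673322, -0.06214429],
       [ 0.5205872 , -0.16139533, -0.83841548, -0.19065776],
       [-0.79709357,  0.26005327, -0.54499004,  1.51830451],
       [ 0.        ,  0.        ,  0.        ,  1.        ]])}
```

View pics/top0.png

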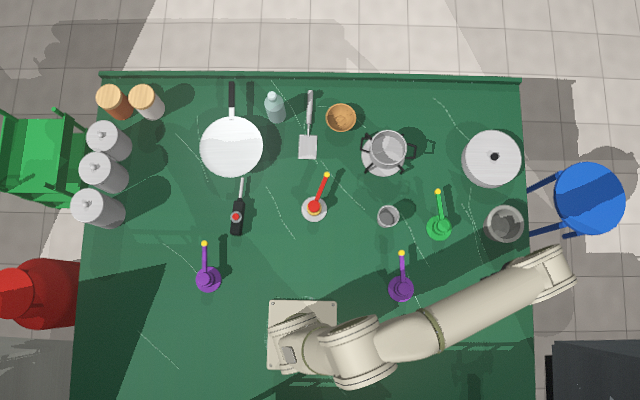

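View pics/scene0.png

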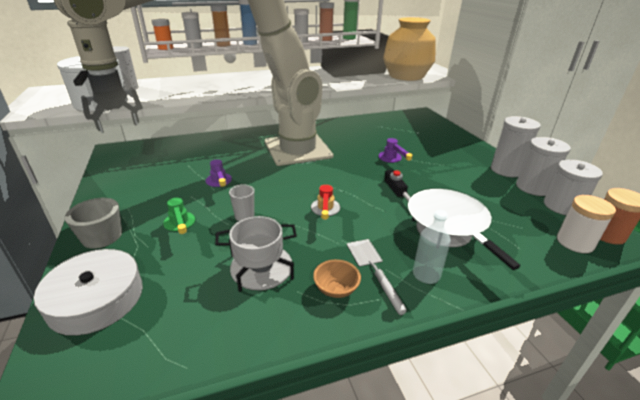

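The top view shows the red lever with its hub at (315,206) and tip at (327,174), the tawa at (231,147), and the lighter button at (236,216). The look-alikes are the green lever at (439,228) and the purple ones at (207,280) and (402,290). The lever I want is the red one. Next I'll measure it.

```bash
python3 - <<'E'
from h import *
import pickle
D=pickle.load(open("d0.pkl","rb"))
def blobs(m,mn=6):
    n,l,s,c=cv2.connectedComponentsWithStats(m.astype(np.uint8));return [(s[i,4],c[i].round(1),s[i,:4]) for i in range(1,n) if s[i,4]>=mn],l
for n in D:
    im,d,c=D[n];hsv=cv2.cvtColor(im,cv2.COLOR_RGB2HSV).astype(int);H,S,V=hsv[...,0],hsv[...,1],hsv[...,2]
    print(n)
    red=((H<6)|(H>174))&(S>170)&(V>100);yel=(H>22)&(H<33)&(S>150)&(V>150)
    for nm,m,z in(("red",red,.064),("yel",yel,.068)):
        for a,ce,b in blobs(m)[0]: 
            if a<900: print(nm,a,ce,b,onplane(c,*ce,z).round(4))
im,d,c=D["top"]
hsv=cv2.cvtColor(im,cv2.COLOR_RGB2HSV);m=((hsv[...,1]<40)&(hsv[...,2]>170)).astype(np.uint8);m[:, :190]=0;m[:,270:]=0;m[:110]=0;m[185:]=0
cs,_=cv2.findContours(m,0,2);k=max(cs,key=cv2.contourArea);e=cv2.fitEllipse(k);print("tawa",e)
P=np.array([onplane(c,*q[0],.069)[:2] for q in cv2.convexHull(k)]);A=np.c_[2*P,np.ones(len(P))];s=np.linalg.lstsq(A,(P**2).sum(1),rcond=None)[0];print(s[:2],np.sqrt(s[2]+s[:2]@s[:2]))
z=[im[185:250,200:360],im[60:200,190:290]]
cv2.imwrite("pics/c1.png",cv2.resize(z[0],None,fx=5,fy=5,interpolation=2)[:,:,::-1])
im=D["scene"][0];cv2.imwrite("pics/c2.png",cv2.resize(im[150:280,290:500],None,fx=3.8,fy=3.8,interpolation=2)[:,:,::-1])
E
```

```text
top
red 196 [316.9 197.8] [308 177  20  35] [ 0.4615 -0.0433  0.064 ]
red 27 [235.5 216.1] [233 214   6   6] [0.3928 0.2324 0.064 ]
yel 24 [326.3 174.1] [324 172   6   5] [ 0.5444 -0.0739  0.068 ]
yel 27 [437.4 191.1] [435 189   6   5] [ 0.492  -0.4565  0.068 ]
yel 23 [203.7 242.7] [201 241   6   5] [0.2993 0.335  0.068 ]
yel 25 [400.8 252.2] [398 250   6   5] [ 0.2807 -0.3279  0.068 ]
scene
red 21 [396.4 172.4] [394 171   6   4] [0.396 0.23  0.064]
red 191 [325.4 194.3] [320 185  13  24] [ 0.4527 -0.0411  0.064 ]
yel 21 [409.1 156.2] [407 154   5   6] [0.3102 0.3271 0.068 ]
yel 26 [222.2 181.7] [220 179   5   6] [ 0.2929 -0.3302  0.068 ]
yel 41 [324.5 214.3] [322 210   6   9] [ 0.5539 -0.0796  0.068 ]
yel 58 [181.7 228.1] [178 224   8   9] [ 0.5006 -0.4569  0.068 ]
tawa ((230.79234313964844, 146.05630493164062), (60.73414993286133, 63.232540130615234), 51.517250061035156)
[0.64430336 0.26260875] 0.11427901529054764
```

View pics/c1.png

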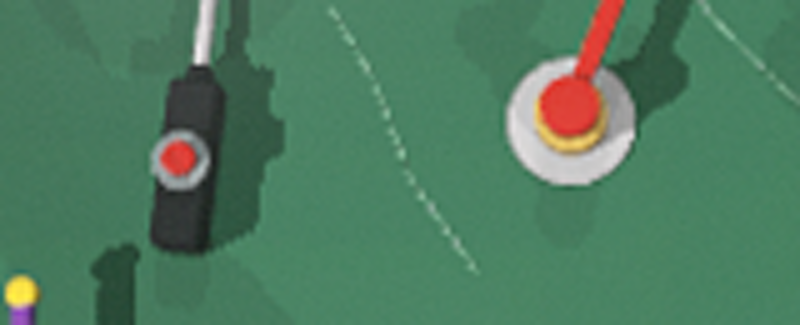

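View pics/c2.png

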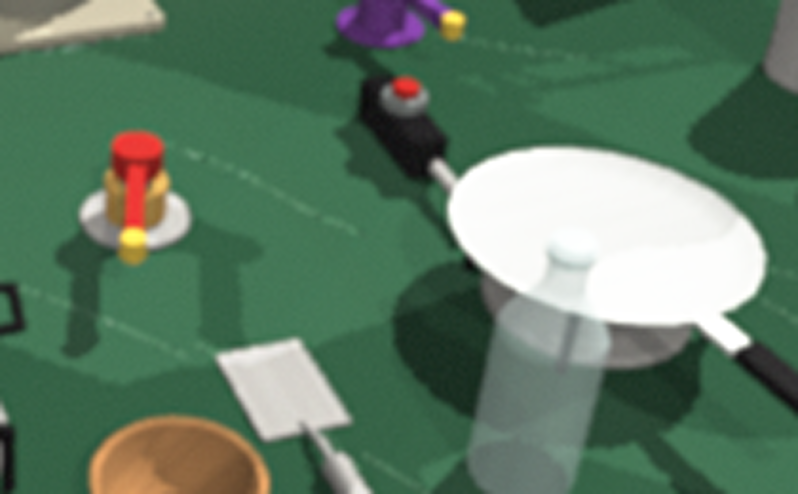

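```bash
python3 - <<'E'
from h import *
import pickle
D=pickle.load(open("d0.pkl","rb"));c=D["top"][2];cs=D["scene"][2]
print("hub",onplane(c,314,206.4,.074),"foot",onplane(c,314,209.2,.006))
print("hub scene",onplane(cs,290+137/3.8,150+145/3.8,.074),"foot scene",onplane(cs,290+135/3.8,150+216/3.8,.006))
hub=(onplane(c,314,206.4,.074)+onplane(c,314,209.2,.006))/2;tip=onplane(c,326.3,174.1,.068);b=np.array([.644,.2626])
print("len",np.linalg.norm((tip-hub)[:2]),"ang",np.degrees(np.arctan2(*(tip-hub)[[1,0]])),"goal",np.degrees(np.arctan2(b[1]-hub[1],b[0]-hub[0])))
btn=onplane(c,235.5,216.1,.064)
o1,d1=ray(c,235.5,216.1);o2,d2=ray(cs,396.4,172.4)
for a,bb in(((235.5,216.1),(396.4,172.4)),((326.3,174.1),(324.2,212.5))):
    o1,d1=ray(c,*a);o2,d2=ray(cs,*bb);s=np.linalg.lstsq(np.c_[d1,-d2],o2-o1,rcond=None)[0];print(o1+d1*s[0],o2+d2*s[1])
E
```

```text
hub [ 0.42973795 -0.03429074  0.074     ] foot [ 0.4316066  -0.03305072  0.006     ]
hub scene [ 0.43522753 -0.03306318  0.074     ] foot scene [ 0.43720698 -0.03363369  0.006     ]
len 0.12063434473956917 ang -19.502275495629224 goal 54.2444829706506
[0.39306771 0.23274792 0.06207728] [0.39276271 0.23210324 0.06191152]
[ 0.54467778 -0.07394745  0.06680687] [ 0.54376834 -0.07685594  0.06659303]
```

```bash
cat >> h.py <<'E'
from scipy.spatial.transform import Rotation as Ro
def shift(p):
    o=manip.get_obs();return Ro.from_quat(o["ee_rot"]).inv().apply(np.array(p)-o["position"])
E
python3 - <<'E'
from h import *
print(shift([.502,-.106,.2475]))
E
```

```text
[ 0.44141047 -0.36314868  0.00053898]
```

Emit:
jog_arm --steps '[0,0.015,-0.012,0,0,0,0.045,-0.037,0,0,0,0.08,-0.066,0,0,0,0.115,-0.095,0,0,0,0.15,-0.123,0,0,0,0.185,-0.152,0,0,0,0.22,-0.181,0,0,0,0.255,-0.21,0,0,0,0.285,-0.234,0,0,0,0.3,-0.247,0,0]' --grip_force 20

```text
clock: 1.1
position: [0.4071, -0.2583, 0.2483]
ee_rot: [0.986, 0.165, 0.0, -0.0]
ft_force: [0.0, -0.5, 0.2]
grip_width: -0.001
```

Emit:
jog_arm --steps '[0,0.015,-0.012,0,0,0,0.045,-0.037,0,0,0,0.08,-0.066,0,0,0,0.11,-0.09,0,0,0,0.13,-0.107,0,0,0,0.141,-0.116,0,0,0,0.141,-0.116,0,0,0,0.141,-0.116,0.03,0,0,0.141,-0.116,0.06,0,0,0.141,-0.116,0.06,0]'

```text
clock: 2.1
position: [0.499, -0.1076, 0.1848]
ee_rot: [0.987, 0.162, -0.003, -0.001]
ft_force: [-0.7, -0.8, -0.4]
grip_width: -0.005
```

```bash
python3 - <<'E'
from h import *
o=manip.get_obs();print(o["clock"],o["position"],o["ee_rot"],o["ft_force"],o["grip_width"],o["joint_pos"])
c=manip.calibration("wrist");im,d=manip.camera("wrist");cv2.imwrite("pics/w1.png",im[:,:,::-1])
im,d=manip.camera("scene");cv2.imwrite("pics/s1.png",im[:,:,::-1])
import pickle;pickle.dump((c,),open("w1.pkl","wb"))
print(shift([.502,-.106,.062]))
E
```

```text
2.1 [ 0.49901197 -0.10760151  0.18476772] [ 0.98679206  0.16195895 -0.00308599 -0.00109531] [-0.74138383 -0.83141853 -0.4342575 ] -0.004538026115680488 [ 0.61127182  0.1731852  -0.53272679  1.81470255  0.09392676  1.1854066
 -1.19629788]
[ 0.00112386 -0.00108461  0.12676979]
```

View pics/w1.png

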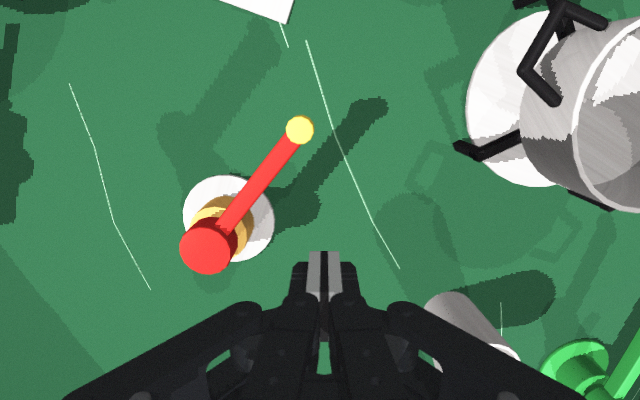

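View pics/s1.png

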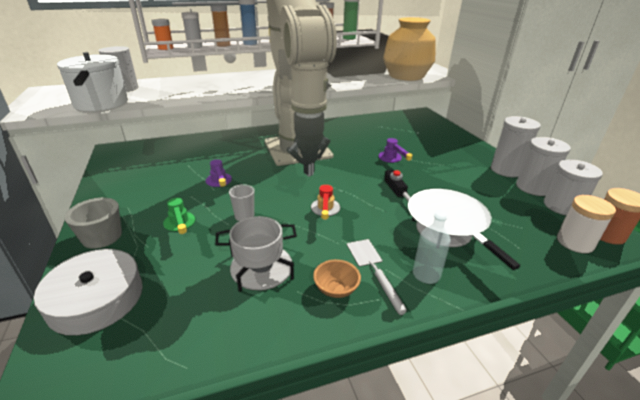

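The wrist view shows the hub at (208,247), the tip at (300,130), and the closed fingers standing clear to the right of the arm. I'll measure again from this view.

```bash
cat >> h.py <<'E'
def meas(im,c,show=True):
    hsv=cv2.cvtColor(im,cv2.COLOR_RGB2HSV).astype(int);H,S,V=hsv[...,0],hsv[...,1],hsv[...,2]
    yel=((H>22)&(H<33)&(S>110)&(V>200)).astype(np.uint8)
    n,l,s,ce=cv2.connectedComponentsWithStats(yel)
    for i in range(1,n):
        if s[i,4]>60: print("yel",s[i,4],ce[i].round(1),onplane(c,*ce[i],.0685).round(4))
    red=(((H<6)|(H>174))&(S>170)&(V>100)).astype(np.uint8)
    dt=cv2.distanceTransform(red,cv2.DIST_L2,5);_,r,_,p=cv2.minMaxLoc(dt);h=onplane(c,*p,.074);print("hub",p,r,h.round(4), "r_m",np.linalg.norm(onplane(c,p[0]+r,p[1],.074)-h))
    return red
E
python3 - <<'E'
from h import *
import pickle
c,=pickle.load(open("w1.pkl","rb"));im=cv2.imread("pics/w1.png")[:,:,::-1]
meas(im,c)
o=manip.get_obs()["position"]
for z in(.185,.168,.181):print(proj(c,[o[0],o[1],z]))
E
```

```text
yel 92 [303.  126.6] [ 0.548  -0.0753  0.0685]
hub (211, 243) 23.972095489501953 [ 0.4428 -0.0349  0.074 ] r_m 0.018626243962070545
(np.float64(325.24854156923334), np.float64(285.41131468034007))
(np.float64(325.2176423558912), np.float64(265.8183542883774))
(np.float64(325.2407381162541), np.float64(280.42170475399564))
```

```bash
python3 - <<'E'
from h import *
import pickle
c,=pickle.load(open("w1.pkl","rb"))
h=onplane(c,208,247,.074);t=onplane(c,300,130,.0685);print(h,t,np.linalg.norm((t-h)[:2]),np.degrees(np.arctan2(t[1]-h[1],t[0]-h[0])))
print(onplane(c,228,221,.006))
for p in(.502,-.106,.062),(.432+.09*np.cos(.3),-.0335+.09*np.sin(.3),.062):print(shift(p))
E
```

```text
[ 0.43875028 -0.0333842   0.074     ] [ 0.54504474 -0.07402579  0.0685    ] 0.11379917285005317 -20.924309189516514
[ 0.43310772 -0.03181678  0.006     ]
[ 0.00112386 -0.00108461  0.12676979]
[ 0.04798    -0.08985426  0.12675866]
```

Emit:
jog_arm --steps '[0,0.0,0,0.02,0,0,0.0,0,0.05,0,0,0.001,-0.001,0.08,0,0,0.001,-0.001,0.1,0,0,0.001,-0.001,0.113,0,0,0.001,-0.001,0.12,0,0,0.001,-0.001,0.123,0,0,0.001,-0.001,0.123,0,0,0.001,-0.001,0.123,0,0,0.001,-0.001,0.123,0]'

```text
clock: 3.2
position: [0.5029, -0.1054, 0.0661]
ee_rot: [0.987, 0.163, 0.001, 0.0]
ft_force: [-0.1, -0.2, 0.3]
grip_width: 0.001
```

```bash
python3 - <<'E'
from h import *
o=manip.get_obs();print(o["position"],o["ft_force"])
for a in list(range(-45,61,5)):
    a=np.radians(a);print(round(np.degrees(a)),shift([.433+.09*np.cos(a),-.0335+.09*np.sin(a),.0615]).round(4))
E
```

```text
[ 0.50289481 -0.10544427  0.06606401] [-0.06586433 -0.16153145  0.34357445]
-45 [-0.0033 -0.0099  0.0046]
-40 [ 0.0036 -0.0137  0.0046]
-35 [ 0.0101 -0.018   0.0046]
-30 [ 0.0163 -0.0229  0.0046]
-25 [ 0.0219 -0.0284  0.0046]
-20 [ 0.0271 -0.0343  0.0046]
-15 [ 0.0317 -0.0406  0.0046]
-10 [ 0.0358 -0.0473  0.0046]
-5 [ 0.0393 -0.0544  0.0046]
0 [ 0.0421 -0.0617  0.0046]
5 [ 0.0443 -0.0692  0.0046]
10 [ 0.0458 -0.0769  0.0045]
15 [ 0.0467 -0.0847  0.0045]
20 [ 0.0469 -0.0926  0.0045]
25 [ 0.0463 -0.1004  0.0045]
30 [ 0.0451 -0.1082  0.0045]
35 [ 0.0433 -0.1158  0.0045]
40 [ 0.0408 -0.1232  0.0045]
45 [ 0.0376 -0.1304  0.0045]
50 [ 0.0338 -0.1373  0.0045]
55 [ 0.0294 -0.1438  0.0045]
60 [ 0.0245 -0.15    0.0045]
```

Emit:
jog_arm --steps '[0,-0.002,-0.007,0.002,0,0,0.004,-0.0135,0.003,0,0,0.01,-0.018,0.003,0,0,0.016,-0.023,0.003,0,0,0.022,-0.0285,0.003,0,0,0.027,-0.0345,0.003,0,0,0.0315,-0.0405,0.003,0,0,0.036,-0.047,0.003,0,0,0.039,-0.0545,0.003,0,0,0.042,-0.0615,0.003,0]'

```text
clock: 4.2
position: [0.5225, -0.0329, 0.0623]
ee_rot: [0.987, 0.163, 0.0, 0.0]
ft_force: [-0.1, -2.1, 0.2]
grip_width: 0.0
```

```bash
python3 - <<'E'
from h import *
o=manip.get_obs();print(o["position"],o["ft_force"])
c=manip.calibration("wrist");im,d=manip.camera("wrist");cv2.imwrite("pics/w2.png",im[:,:,::-1])
for a in list(range(0,61,5)):
    a=np.radians(a);print(round(np.degrees(a)),shift([.433+.09*np.cos(a),-.0335+.09*np.sin(a),.063]).round(4))
E
```

```text
[ 0.52250364 -0.03289826  0.06231173] [-0.09458906 -2.07457203  0.1948427 ]
0 [-0.0003  0.0021 -0.0006]
5 [ 0.0019 -0.0054 -0.0006]
10 [ 0.0034 -0.0131 -0.0005]
15 [ 0.0043 -0.0209 -0.0005]
20 [ 0.0045 -0.0288 -0.0005]
25 [ 0.0039 -0.0366 -0.0005]
30 [ 0.0028 -0.0443 -0.0005]
35 [ 0.0009 -0.052  -0.0005]
40 [-0.0016 -0.0594 -0.0005]
45 [-0.0048 -0.0666 -0.0005]
50 [-0.0085 -0.0735 -0.0005]
55 [-0.0129 -0.08   -0.0005]
60 [-0.0178 -0.0862 -0.0005]
```

View pics/w2.png

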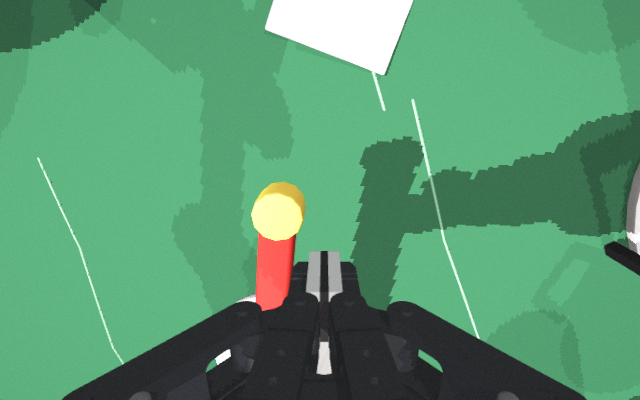

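The push is working: the tip at (277,211) lies to the left of the fingers, and the force is 2 N. I'll keep following the arc.

Emit:
jog_arm --steps '[0,0.0015,-0.005,0,0,0,0.003,-0.0115,0,0,0,0.004,-0.018,0,0,0,0.0045,-0.025,0,0,0,0.0042,-0.032,0,0,0,0.0036,-0.0385,0,0,0,0.0026,-0.045,0,0,0,0.0015,-0.05,0,0,0,0.001,-0.052,0,0,0,0.001,-0.052,0,0]'

```text
clock: 5.25
position: [0.5066, 0.0165, 0.0624]
ee_rot: [0.987, 0.163, 0.0, -0.0]
ft_force: [0.6, 0.1, -0.2]
grip_width: -0.0
```

```bash
python3 - <<'E'
from h import *
o=manip.get_obs();print(o["position"],o["ft_force"])
c=manip.calibration("wrist");im,d=manip.camera("wrist");cv2.imwrite("pics/w3.png",im[:,:,::-1]);meas(im,c)
c=manip.calibration("top");im,d=manip.camera("top");cv2.imwrite("pics/t3.png",im[:,:,::-1]);meas(im,c)
c=manip.calibration("scene");im,d=manip.camera("scene");cv2.imwrite("pics/s3.png",im[:,:,::-1])
E
```

```text
[0.5065851  0.01648756 0.06236355] [ 0.56668696  0.14947992 -0.15759189]
yel 675 [240.3 228.5] [0.5252 0.0562 0.0685]
hub (264, 262) 8.787599563598633 [0.5176 0.0438 0.074 ] r_m 0.0032920494832267165
hub (7, 294) 24.76899528503418 [0.1028 1.0139 0.074 ] r_m 0.0924570563753097
```

View pics/w3.png

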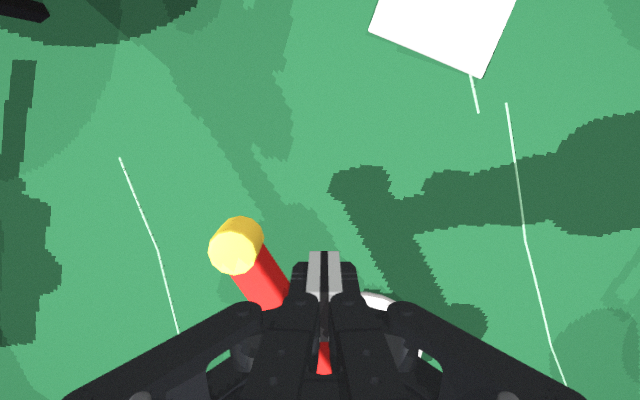

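View pics/s3.png

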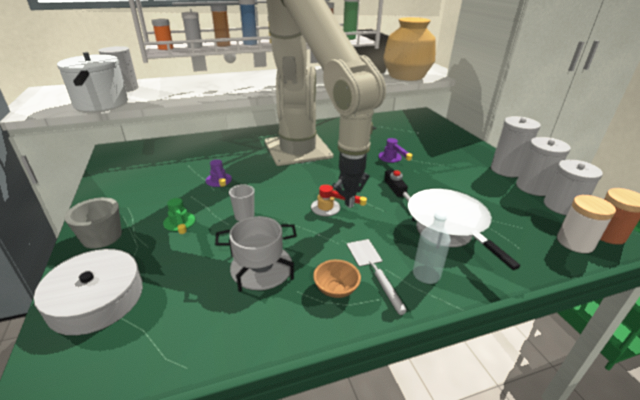

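```bash
python3 - <<'E'
from h import *
c=manip.calibration("wrist");t=onplane(c,234.5,247,.0685);print(t,np.degrees(np.arctan2(t[1]+.0335,t[0]-.433)),np.hypot(t[1]+.0335,t[0]-.433))
o=manip.get_obs();print(o["position"],np.degrees(np.arctan2(o["position"][1]+.0335,o["position"][0]-.433)))
for a in list(range(35,61,2)):
    a=np.radians(a);print(round(np.degrees(a)),shift([.433+.09*np.cos(a),-.0335+.09*np.sin(a),.063]).round(4))
E
```

```text
[0.51723336 0.05606511 0.0685    ] 46.757155390161685 0.1229518947582444
[0.5068044  0.01609727 0.06232365] 33.90148204604934
35 [ 0.0006 -0.0019 -0.0007]
37 [-0.0004 -0.0049 -0.0007]
39 [-0.0014 -0.0079 -0.0007]
41 [-0.0025 -0.0108 -0.0007]
43 [-0.0038 -0.0137 -0.0007]
45 [-0.0051 -0.0166 -0.0007]
47 [-0.0066 -0.0194 -0.0007]
49 [-0.0081 -0.0221 -0.0007]
51 [-0.0097 -0.0248 -0.0007]
53 [-0.0114 -0.0274 -0.0007]
55 [-0.0133 -0.03   -0.0007]
57 [-0.0152 -0.0325 -0.0007]
59 [-0.0172 -0.0349 -0.0007]
```

Emit:
jog_arm --steps '[0,0.0,-0.002,0,0,0,-0.0005,-0.0045,0,0,0,-0.001,-0.0065,0,0,0,-0.0015,-0.008,0,0,0,-0.002,-0.009,0,0,0,-0.002,-0.0095,0,0,0,-0.002,-0.0095,0,0,0,-0.001,-0.004,0,0,0,0.001,0.01,0,0,0,0.001,0.02,-0.02,0]'

```text
clock: 6.4
position: [0.5132, -0.0042, 0.0806]
ee_rot: [0.987, 0.162, -0.002, -0.0]
ft_force: [1.2, -0.6, -0.0]
grip_width: -0.004
```

Emit:
jog_arm --steps '[0,-0.01,0.005,-0.03,0,0,-0.03,0.01,-0.06,0,0,-0.05,0.01,-0.1,0,0,-0.07,0.01,-0.12,0,0,-0.08,0.01,-0.13,0,0,-0.08,0.01,-0.13,0,0,-0.08,0.01,-0.13,0,0,-0.08,0.01,-0.13,0,0,-0.08,0.01,-0.13,0,0,-0.08,0.01,-0.13,0]'

```text
clock: 7.4
position: [0.4416, -0.0376, 0.2117]
ee_rot: [0.987, 0.163, -0.0, -0.0]
ft_force: [0.3, -0.4, -0.4]
grip_width: 0.002
```

```bash
python3 - <<'E'
from h import *
import pickle
o=manip.get_obs();print(o["clock"],o["position"],o["ft_force"])
D={}
for n in("wrist","top","scene"):
    c=manip.calibration(n);im,d=manip.camera(n);cv2.imwrite(f"pics/{n}4.png",im[:,:,::-1]);D[n]=(im,d,c)
    print(n);meas(im,c)
pickle.dump(D,open("d4.pkl","wb"))
E
```

```text
7.4 [ 0.44156019 -0.03755759  0.21167587] [ 0.34036563 -0.44099279 -0.40004748]
wrist
yel 131 [335.9 181.2] [ 0.4552 -0.0432  0.0685]
hub (24, 147) 5.0 [0.4022 0.2112 0.074 ] r_m 0.0047918335815707635
top
hub (7, 294) 24.76899528503418 [0.1028 1.0139 0.074 ] r_m 0.0924570563753097
scene
hub (325, 191) 6.0 [ 0.4495 -0.0415  0.074 ] r_m 0.018093188555367436
```

View pics/wrist4.png

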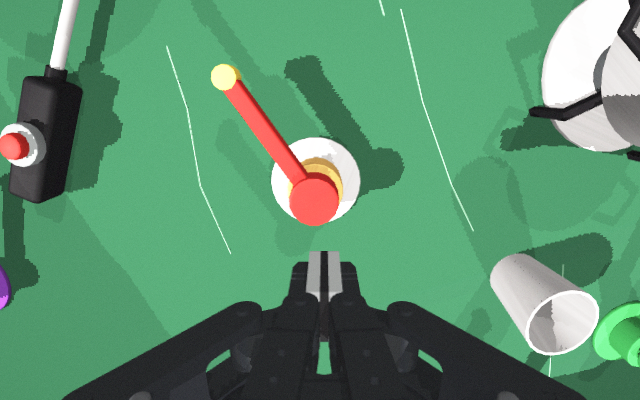

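View pics/top4.png

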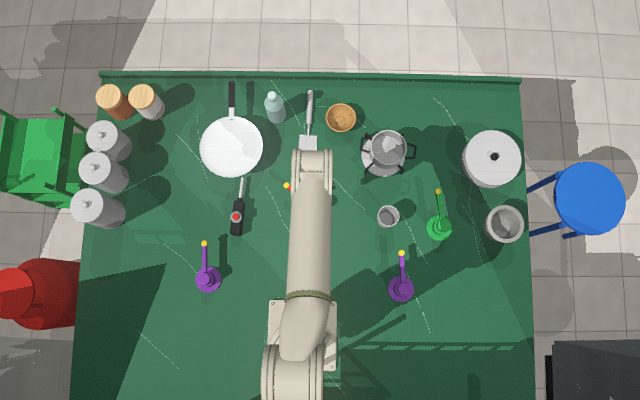

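```bash
python3 - <<'E'
from h import *
import pickle
D=pickle.load(open("d4.pkl","rb"));c=D["wrist"][2]
def row(n,h,f,t):
    h=onplane(c,*h,.074);f=onplane(c,*f,.006);t=onplane(c,*t,.068);print(n,h,f,t,np.linalg.norm((t-h)[:2]))
    for q in(h,f,np.array([.433,-.0335])):print(np.degrees(np.arctan2(t[1]-q[1],t[0]-q[0])))
row("w",(314,200),(316,181),(225,77))
for u,v in((225,77),):
  print("btn",onplane(c,14,146,.064))
im=D["scene"][0];cv2.imwrite("pics/c4.png",cv2.resize(im[160:270,300:500],None,fx=4,fy=4,interpolation=2)[:,:,::-1])
im=D["top"][0];cv2.imwrite("pics/c5.png",cv2.resize(im[100:240,190:340],None,fx=4,fy=4,interpolation=2)[:,:,::-1])
E
```

```text
w [ 0.43596024 -0.03089623  0.074     ] [ 0.43476428 -0.03136646  0.006     ] [0.50478406 0.06284491 0.068     ] 0.11629324064371724
53.71425447212307
53.379529822408834
53.31117367612955
btn [0.39580808 0.22942493 0.064     ]
```

View pics/c4.png

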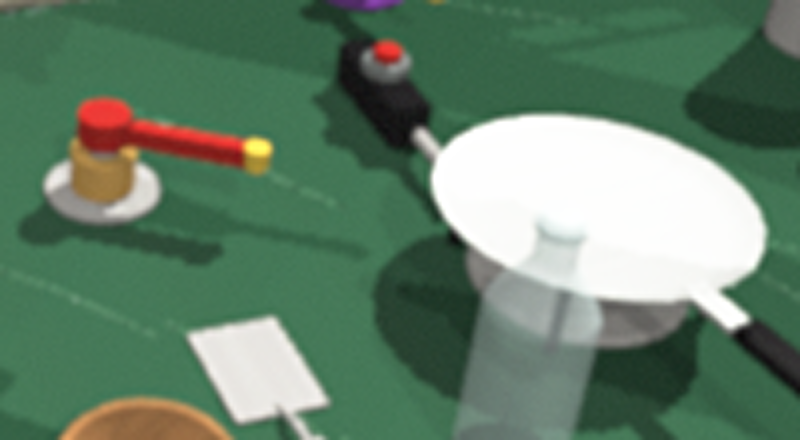

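View pics/c5.png

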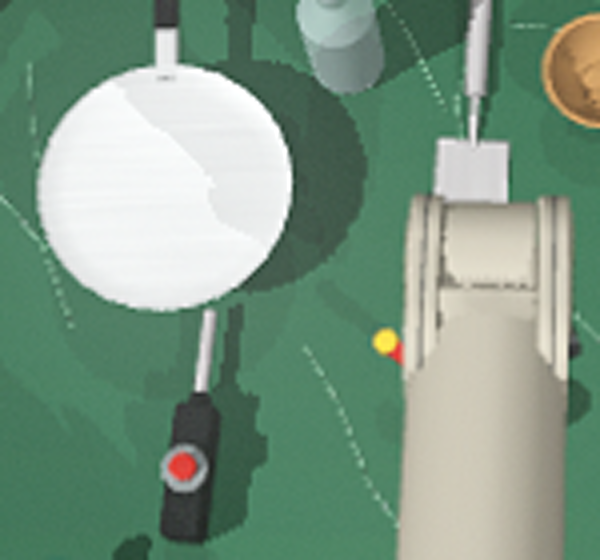

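```bash
python3 - <<'E'
from h import *
print(shift([.394,.2315,.2]))
E
```

```text
[ 0.04145187 -0.27015397  0.01212365]
```

Emit:
jog_arm --steps '[0,0.002,-0.01,0,0,0,0.006,-0.04,0,0,0,0.012,-0.08,0,0,0,0.018,-0.12,0,0,0,0.025,-0.16,0,0,0,0.031,-0.2,0,0,0,0.037,-0.24,0,0,0,0.04,-0.26,0,0,0,0.0415,-0.27,0.01,0,0,0.0415,-0.27,0.01,0]'

```text
clock: 8.55
position: [0.3927, 0.233, 0.2016]
ee_rot: [0.986, 0.164, -0.001, -0.0]
ft_force: [-1.1, -0.4, -0.2]
grip_width: 0.001
```

```bash
python3 - <<'E'
from h import *
import pickle
o=manip.get_obs();print(o["clock"],o["position"],o["ft_force"])
D={}
for n in("wrist","top","scene"):
    c=manip.calibration(n);im,d=manip.camera(n);cv2.imwrite(f"pics/{n}5.png",im[:,:,::-1]);D[n]=(im,d,c)
pickle.dump(D,open("d5.pkl","wb"))
im=D["top"][0];cv2.imwrite("pics/c6.png",cv2.resize(im[100:240,190:340],None,fx=4,fy=4,interpolation=2)[:,:,::-1])
E
```

```text
8.55 [0.39267446 0.23298776 0.20155453] [-1.10381575 -0.42681049 -0.16788862]
```

View pics/wrist5.png

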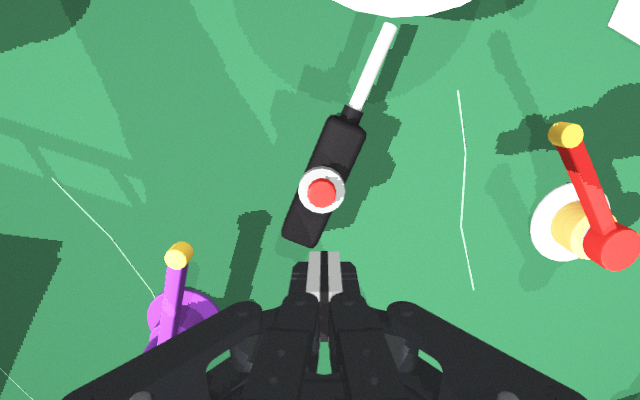

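View pics/c6.png

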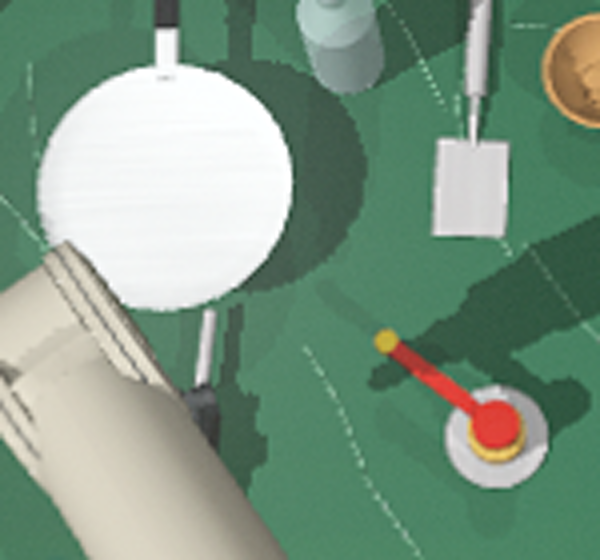

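```bash
python3 - <<'E'
from h import *
import pickle
D=pickle.load(open("d5.pkl","rb"));c=D["top"][2];w=D["wrist"][2];s=D["scene"][2]
A=lambda p,q:np.degrees(np.arctan2(q[1]-p[1],q[0]-p[0]))
h=onplane(c,314.25,206.4,.074);f=onplane(c,314.25,209.2,.006);t=onplane(c,286.4,185.4,.068);b=onplane(c,231.3,147.1,.069)
print(h,f,t,b,"arm",A(h,t),A(f,t),A([.433,-.0335],t),"goal",A(h,b),A(f,b),A([.433,-.0335],b))
im=D["top"][0];hsv=cv2.cvtColor(im,cv2.COLOR_RGB2HSV).astype(int);m=((hsv[...,0]<6)|(hsv[...,0]>174))&(hsv[...,1]>150)
m[:, :286]=0;m[:,309]=0;m[:,307:]=0;m[:180]=0;m[215:]=0
v,u=np.nonzero(m);P=np.array([onplane(c,a,bb,.066)[:2] for a,bb in zip(u,v)]);l=cv2.fitLine(P.astype(np.float32),2,0,.01,.01).ravel();print("line ang",np.degrees(np.arctan2(l[1],l[0]))%180,len(u),l)
n=np.array([-l[1],l[0]]);print("line offset to hub/ burner",n@(np.array([.433,-.0335])-l[2:]),n@(b[:2]-l[2:]))
print("wrist btn",onplane(w,321.5,193,.064))
# scene tawa
im=D["scene"][0] if 0 else pickle.load(open("d0.pkl","rb"))["scene"][0]
hsv=cv2.cvtColor(im,cv2.COLOR_RGB2HSV);m=((hsv[...,1]<40)&(hsv[...,2]>215)).astype(np.uint8);m[:, :400]=0;m[:,500:]=0;m[:180]=0;m[245:]=0
k=max(cv2.findContours(m,0,2)[0],key=cv2.contourArea);print(cv2.boundingRect(k))
Q=np.array([onplane(s,*q[0],.069)[:2] for q in cv2.convexHull(k)]);M=np.c_[2*Q,np.ones(len(Q))];z=np.linalg.lstsq(M,(Q**2).sum(1),rcond=None)[0];print("scene tawa",z[:2],np.sqrt(z[2]+z[:2]@z[:2]))
E
```

```text
[ 0.42975417 -0.03513661  0.074     ] [ 0.43162351 -0.03393129  0.006     ] [0.50200393 0.06207969 0.068     ] [0.63520267 0.25956078 0.069     ] arm 53.38079399988772 53.756885228328095 54.172528931057684 goal 55.11769014911509 55.25310149159148 55.39555176151773
line ang 53.0978 92 [0.60045093 0.79966164 0.4739577  0.02364263]
line offset to hub/ burner -0.0015590536266213485 0.01271584566618146
wrist btn [0.39460235 0.23573736 0.064     ]
(408, 189, 83, 53)
scene tawa [0.64763067 0.2596546 ] 0.11536148826221643
```

```bash
python3 - <<'E'
from h import *
import pickle
from scipy.optimize import least_squares
D=pickle.load(open("d0.pkl","rb"))
for n,box,thr in(("top",(190,270,110,185),150),("scene",(400,500,180,250),200)):
    im,_,c=D[n];hsv=cv2.cvtColor(im,cv2.COLOR_RGB2HSV);m=((hsv[...,1]<50)&(hsv[...,2]>thr)).astype(np.uint8)
    x0,x1,y0,y1=box;M=np.zeros_like(m);M[y0:y1,x0:x1]=m[y0:y1,x0:x1]
    k=max(cv2.findContours(M,0,1)[0],key=cv2.contourArea)[:,0].astype(float)
    for zz in(.069,.066):
        Q=np.array([onplane(c,*q,zz)[:2] for q in k])
        r=least_squares(lambda p:np.hypot(*(Q-p[:2]).T)-p[2],[.64,.26,.112],loss="soft_l1",f_scale=.001)
        e=np.abs(r.fun);print(n,zz,r.x.round(4),np.median(e),(e<.003).mean())
E
```

```text
top 0.069 [0.64   0.2625 0.1112] 0.0009419383015503366 0.9086021505376344
top 0.066 [0.6409 0.2631 0.1114] 0.0009437041963620274 0.9086021505376344
scene 0.069 [0.6388 0.2599 0.1104] 0.0013743437997516261 0.784037558685446
scene 0.066 [0.6353 0.263  0.1109] 0.0013821141733718761 0.7793427230046949
```

```bash
python3 - <<'E'
from h import *
import pickle
D=pickle.load(open("d0.pkl","rb"));c=D["scene"][2]
for z in(.0,.01,.03,.055):print(z,proj(c,[.6394,.2615,z]))
for p in((.52,.01,.18),(.525,.0095,.11),(.525,.0095,.0625),(.5001,.0265,.0625)):print(shift(p).round(4))
E
```

```text
0.0 (np.float64(443.68413529705185), np.float64(229.16360141263584))
0.01 (np.float64(444.37255434015105), np.float64(226.456432824821))
0.03 (np.float64(445.77075678686674), np.float64(220.958632121074))
0.055 (np.float64(447.5597300710989), np.float64(213.9253769459244))
[0.0484 0.2494 0.0226]
[0.053  0.2515 0.0926]
[0.053  0.2515 0.1401]
[0.0349 0.2274 0.14  ]
```

The visible burner base in the scene view is centred at column 445, against 445 predicted from the tawa centre, so the tawa is concentric with its burner. The arm is at about 53.5° and the goal is about 55°, so I'll push a little further.

Emit:
jog_arm --steps '[0,0.003,0.012,0,0,0,0.01,0.045,0,0,0,0.018,0.085,0,0,0,0.027,0.125,0,0,0,0.035,0.165,0,0,0,0.043,0.205,0.0,0,0,0.05,0.237,0.0,0,0,0.053,0.25,0.02,0,0,0.053,0.2515,0.04,0,0,0.053,0.2515,0.06,0]'

```text
clock: 9.7
position: [0.5254, 0.0072, 0.1417]
ee_rot: [0.987, 0.161, 0.0, 0.0]
ft_force: [-0.4, 0.5, -0.8]
grip_width: 0.0
```

```bash
python3 - <<'E'
from h import *
o=manip.get_obs();print(o["position"])
for p in((.525,.0095,.0625),(.5001,.0265,.0625)):print(shift(p).round(4))
E
```

```text
[0.52541972 0.00722025 0.14169213]
[ 0.0003 -0.0024  0.0792]
[-0.0179 -0.0264  0.0792]
```

Emit:
jog_arm --steps '[0,0,0,0.02,0,0,0,0,0.045,0,0,0,-0.001,0.065,0,0,0,-0.002,0.075,0,0,0,-0.002,0.079,0,0,0,-0.002,0.079,0,0,0,-0.002,0.079,0,0,-0.004,-0.008,0.079,0,0,-0.008,-0.014,0.079,0,0,-0.008,-0.014,0.079,0]'

```text
clock: 10.7
position: [0.5122, 0.0217, 0.0636]
ee_rot: [0.987, 0.163, 0.0, 0.0]
ft_force: [-0.2, -0.2, 0.3]
grip_width: -0.002
```

```bash
python3 - <<'E'
from h import *
o=manip.get_obs();print(o["position"],o["ft_force"])
for p in((.525,.0095,.0625),(.5017,.0246,.0625),(.5001,.0265,.0625)):print(shift(p).round(4))
c=manip.calibration("wrist");im,d=manip.camera("wrist");cv2.imwrite("pics/w6.png",im[:,:,::-1])
E
```

```text
[0.51224086 0.02174016 0.06364393] [-0.1649586  -0.21080606  0.28962678]
[0.0081 0.0157 0.0011]
[-0.0091 -0.0061  0.0011]
[-0.01   -0.0084  0.0011]
```

View pics/w6.png

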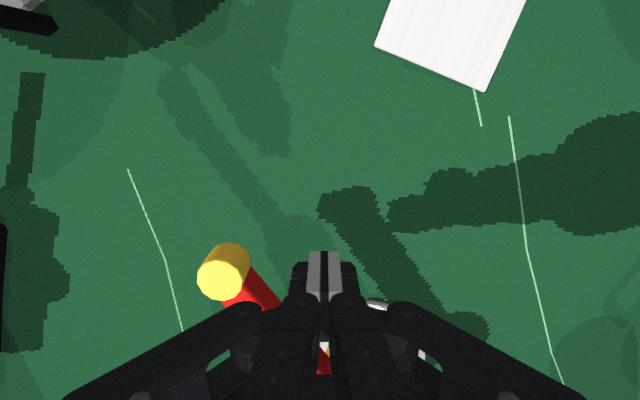

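Emit:
jog_arm --steps '[0,-0.003,-0.003,0,0,0,-0.006,-0.005,0,0,0,-0.008,-0.0065,0,0,0,-0.009,-0.0075,0,0,0,-0.01,-0.0085,0,0,0,-0.01,-0.0085,0,0,0,-0.01,-0.0085,0,0,0,-0.005,-0.003,0,0,0,0.003,0.008,0,0,0,0.008,0.015,-0.005,0]'

```text
clock: 11.75
position: [0.5263, 0.0078, 0.068]
ee_rot: [0.987, 0.162, -0.0, 0.0]
ft_force: [-0.6, 0.5, -0.8]
grip_width: -0.005
```

Emit:
jog_arm --steps '[0,0.002,0.005,-0.03,0,0,0.002,0.005,-0.07,0,0,-0.01,-0.01,-0.11,0,0,-0.03,-0.05,-0.13,0,0,-0.04,-0.09,-0.14,0,0,-0.045,-0.13,-0.14,0,0,-0.05,-0.17,-0.14,0,0,-0.055,-0.21,-0.14,0,0,-0.06,-0.24,-0.14,0,0,-0.06,-0.245,-0.14,0]'

```text
clock: 12.75
position: [0.3886, 0.2252, 0.2092]
ee_rot: [0.986, 0.165, 0.0, -0.0]
ft_force: [0.3, -0.3, -0.6]
grip_width: -0.003
```

```bash
python3 - <<'E'
from h import *
import pickle
o=manip.get_obs();print(o["clock"],o["position"],o["ft_force"])
D={}
for n in("wrist","top"):
    c=manip.calibration(n);im,d=manip.camera(n);cv2.imwrite(f"pics/{n}7.png",im[:,:,::-1]);D[n]=(im,d,c)
pickle.dump(D,open("d7.pkl","wb"))
im,_,c=D["top"];cv2.imwrite("pics/c7.png",cv2.resize(im[100:240,190:340],None,fx=4,fy=4,interpolation=2)[:,:,::-1])
hsv=cv2.cvtColor(im,cv2.COLOR_RGB2HSV).astype(int);m=((hsv[...,0]<6)|(hsv[...,0]>174))&(hsv[...,1]>150)
m[:, :280]=0;m[:,307:]=0;m[:175]=0;m[215:]=0
v,u=np.nonzero(m);P=np.array([onplane(c,a,bb,.066)[:2] for a,bb in zip(u,v)]);l=cv2.fitLine(P.astype(np.float32),2,0,.01,.01).ravel();print("line ang",np.degrees(np.arctan2(l[1],l[0]))%180,len(u),l)
E
```

```text
12.75 [0.3886254  0.22516882 0.20918404] [ 0.3344848  -0.32096038 -0.61646622]
line ang 53.815254 93 [0.59039074 0.8071176  0.4730773  0.02407396]
```

View pics/c7.png

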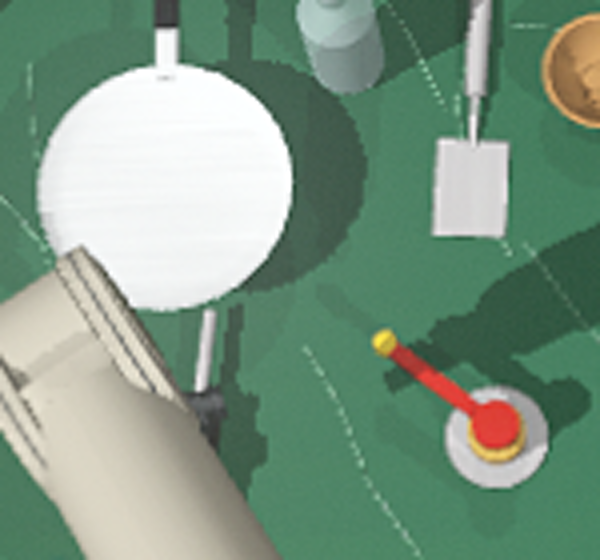

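View pics/wrist7.png

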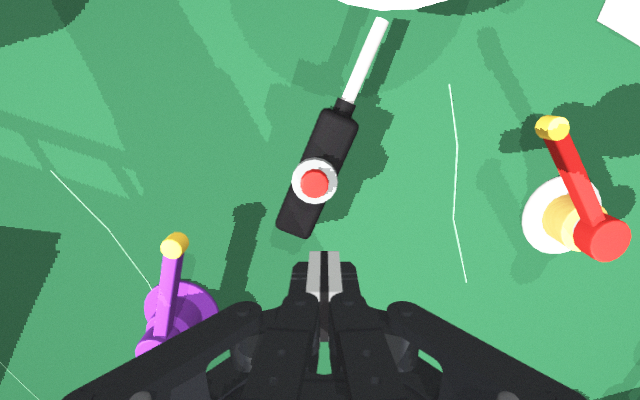

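The lever is now at about 54°, against a goal of 54.9–55°. One more small nudge of about 1°.

```bash
python3 - <<'E'
from h import *
for p in((.52,.012,.2),(.5115,.0225,.0625)):print(shift(p).round(4))
E
```

```text
[0.0549 0.2411 0.0088]
[0.0502 0.2284 0.1463]
```

Emit:
jog_arm --steps '[0,0.004,0.015,0,0,0,0.012,0.05,0,0,0,0.021,0.09,0,0,0,0.03,0.13,0,0,0,0.039,0.17,0,0,0,0.048,0.21,0.0,0,0,0.054,0.235,0.01,0,0,0.056,0.243,0.04,0,0,0.056,0.243,0.07,0,0,0.056,0.243,0.07,0]'

```text
clock: 13.85
position: [0.5189, 0.0072, 0.1346]
ee_rot: [0.987, 0.161, -0.003, -0.001]
ft_force: [-0.4, 0.6, 0.8]
grip_width: -0.005
```

```bash
python3 - <<'E'
from h import *
o=manip.get_obs();print(o["position"])
for p in((.521,.012,.063),(.5115,.0225,.063),(.4985,.0276,.063)):print(shift(p).round(4))
E
```

```text
[0.51892999 0.0071766  0.13462569]
[ 0.004  -0.0037  0.0716]
[-0.0017 -0.0167  0.0717]
[-0.0124 -0.0257  0.0718]
```

Emit:
jog_arm --steps '[0,0,0,0.02,0,0,0.003,-0.001,0.045,0,0,0.004,-0.003,0.06,0,0,0.004,-0.004,0.068,0,0,0.004,-0.004,0.0715,0,0,0.004,-0.004,0.0715,0,0,0.001,-0.01,0.0715,0,0,-0.0015,-0.015,0.0715,0,0,-0.002,-0.0165,0.0715,0,0,-0.002,-0.0165,0.0715,0]'

```text
clock: 14.85
position: [0.5137, 0.025, 0.0672]
ee_rot: [0.987, 0.163, 0.0, 0.0]
ft_force: [0.2, -0.3, 0.3]
grip_width: 0.0
```

```bash
python3 - <<'E'
from h import *
o=manip.get_obs();print(o["position"],o["ft_force"])
for p in((.5,.0266,.063),(.4985,.0276,.063)):print(shift(p).round(4))
E
```

```text
[0.51369692 0.02504344 0.06718368] [ 0.20275359 -0.32620266  0.27069807]
[-0.0125 -0.0059  0.0042]
[-0.0136 -0.0073  0.0042]
```

Emit:
jog_arm --steps '[0,-0.003,-0.002,0.003,0,0,-0.007,-0.004,0.004,0,0,-0.01,-0.0055,0.004,0,0,-0.012,-0.0065,0.004,0,0,-0.0135,-0.007,0.004,0,0,-0.0135,-0.007,0.004,0,0,-0.0135,-0.007,0.004,0,0,-0.008,-0.002,0.004,0,0,0.0,0.009,0.003,0,0,0.005,0.016,-0.003,0]'

```text
clock: 15.85
position: [0.5245, 0.0099, 0.0695]
ee_rot: [0.987, 0.162, -0.0, 0.0]
ft_force: [-0.6, 0.0, 0.2]
grip_width: 0.001
```

Emit:
jog_arm --steps '[0,0.002,0.005,-0.03,0,0,0.002,0.005,-0.07,0,0,-0.01,-0.01,-0.11,0,0,-0.03,-0.05,-0.13,0,0,-0.04,-0.09,-0.14,0,0,-0.045,-0.13,-0.14,0,0,-0.05,-0.17,-0.14,0,0,-0.055,-0.21,-0.14,0,0,-0.06,-0.24,-0.14,0,0,-0.06,-0.245,-0.14,0]'

```text
clock: 16.85
position: [0.3869, 0.2272, 0.2107]
ee_rot: [0.986, 0.165, 0.0, -0.0]
ft_force: [1.4, -0.7, -0.0]
grip_width: -0.003
```

```bash
cat > chk.py <<'E'
from h import *
import pickle,sys
t=sys.argv[1]
o=manip.get_obs();print(o["clock"],o["position"],o["ft_force"])
D={}
for n in("wrist","top","scene"):
    c=manip.calibration(n);im,d=manip.camera(n);cv2.imwrite(f"pics/{n}{t}.png",im[:,:,::-1]);D[n]=(im,d,c)
pickle.dump(D,open(f"d{t}.pkl","wb"))
im,_,c=D["top"];cv2.imwrite(f"pics/c{t}.png",cv2.resize(im[100:240,190:340],None,fx=4,fy=4,interpolation=2)[:,:,::-1])
hsv=cv2.cvtColor(im,cv2.COLOR_RGB2HSV).astype(int);m=((hsv[...,0]<6)|(hsv[...,0]>174))&(hsv[...,1]>150)
m[:, :280]=0;m[:,307:]=0;m[:175]=0;m[215:]=0
v,u=np.nonzero(m);P=np.array([onplane(c,a,bb,.066)[:2] for a,bb in zip(u,v)]);l=cv2.fitLine(P.astype(np.float32),2,0,.01,.01).ravel();print("line ang",np.degrees(np.arctan2(l[1],l[0]))%180,len(u),l)
H,S,V=hsv[...,0],hsv[...,1],hsv[...,2];y=((H>21)&(H<34)&(S>130)&(V>110)).astype(np.uint8);y[:,:280]=0;y[:,300:]=0;y[:175]=0;y[197:]=0
v,u=np.nonzero(y);print("tip",u.mean(),v.mean(),len(u),onplane(c,u.mean(),v.mean(),.066))
E
python3 chk.py 8
```

```text
16.85 [0.38685967 0.22724477 0.21074945] [ 1.39933517e+00 -6.68032518e-01 -6.55241906e-04]
line ang 54.996967 94 [0.5736198  0.81912166 0.47142574 0.02505537]
tip 285.0 186.0 23 [0.50024511 0.06697921 0.066     ]
```

View pics/c8.png

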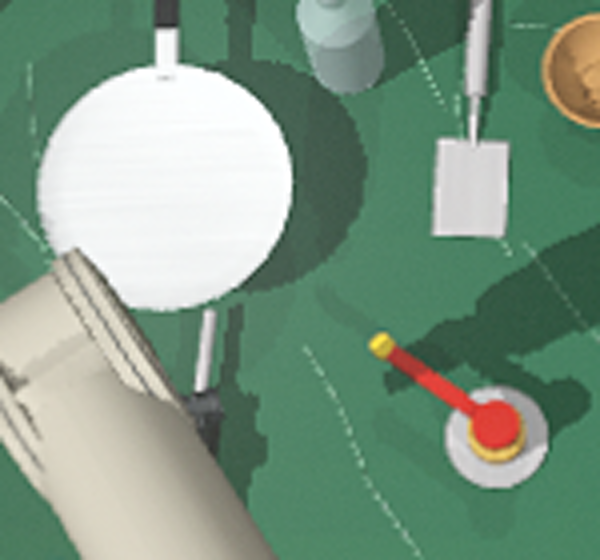

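View pics/wrist8.png

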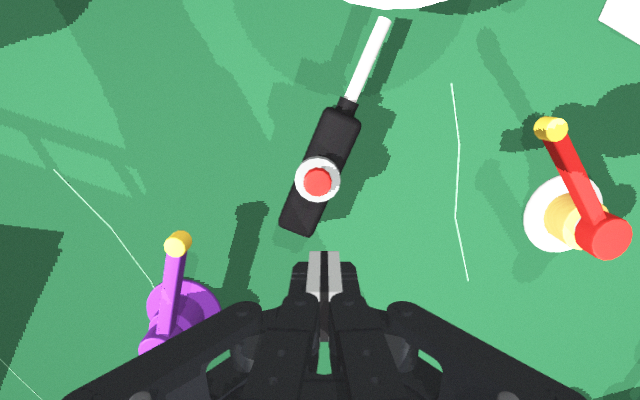

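The lever now reads 55.0° by line fit, and about 55.7° by tip and hub, against a goal of 55°. That is on target, so next is the button.

```bash
python3 - <<'E'
from h import *
import pickle
D=pickle.load(open("d8.pkl","rb"));c=D["wrist"][2]
print("btn",onplane(c,317.5,181,.064))
c=manip.calibration("wrist");p=np.array([.3937,.2332])
print(shift([*p,.11]),shift([*p,.081]))
E
```

```text
btn [0.39522543 0.23572721 0.064     ]
[ 0.00767263 -0.00772441  0.10012036] [ 0.00766576 -0.00772525  0.12912036]
```

Emit:
jog_arm --steps '[0,0.003,-0.003,0,0,0,0.008,-0.008,0.01,0,0,0.008,-0.008,0.03,0,0,0.008,-0.008,0.06,0,0,0.008,-0.008,0.085,0,0,0.008,-0.008,0.1,0,0,0.008,-0.008,0.109,0,0,0.008,-0.008,0.109,0,0,0.008,-0.008,0.109,0,0,0.008,-0.008,0.109,0]'

```text
clock: 18.0
position: [0.3939, 0.2344, 0.1018]
ee_rot: [0.987, 0.163, 0.001, -0.0]
ft_force: [0.2, 0.2, -0.2]
grip_width: 0.001
```

```bash
python3 - <<'E'
from h import *
o=manip.get_obs();print(o["position"],o["ft_force"])
c=manip.calibration("wrist");im,d=manip.camera("wrist");cv2.imwrite("pics/w9.png",im[:,:,::-1])
im,d=manip.camera("scene");cv2.imwrite("pics/s9.png",cv2.resize(im[130:230,340:480],None,fx=5,fy=5)[:,:,::-1])
print(shift([.394,.2335,.081]))
E
```

```text
[0.39388308 0.23438963 0.10177634] [ 0.17128652  0.20259747 -0.18077889]
[1.82279615e-05 8.12025833e-04 2.05550560e-02]
```

View pics/w9.png

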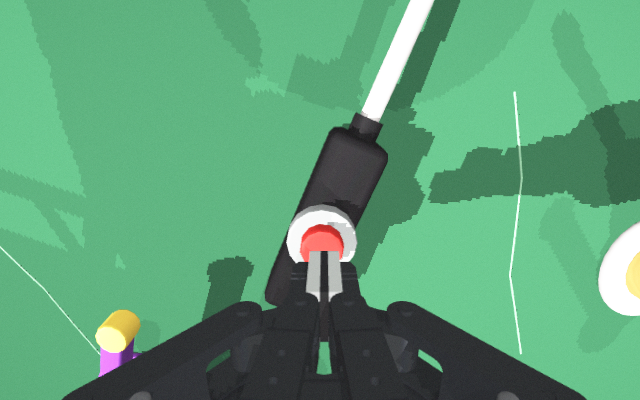

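View pics/s9.png

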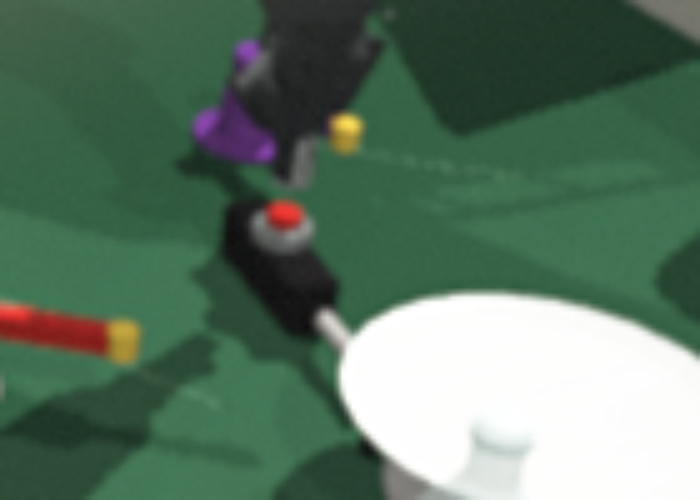

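```bash
python3 - <<'E'
from h import *
c=manip.calibration("scene")
f=lambda p:((np.array(proj(c,p))-[340,130])*5).round(0)
print(f([.394,.2335,.064]),f([.394,.2344,.085]),f([.404,.2344,.085]))
w=manip.calibration("wrist");print(onplane(w,322,242,.064),proj(w,[.394,.2344,.085]),proj(w,[.394,.2335,.064]))
E
```

```text
[285. 210.] [291. 182.] [298. 189.]
[0.39831488 0.23682919 0.064     ] (np.float64(323.7606488071863), np.float64(269.9886970425651)) (np.float64(325.3667134370219), np.float64(250.95235602286857))
```

Emit:
jog_arm --steps '[0,0.0015,0.0005,0.004,0,0,0.0015,0.0005,0.008,0,0,0.0015,0.0005,0.012,0,0,0.0015,0.0005,0.015,0,0,0.0015,0.0005,0.017,0,0,0.0015,0.0005,0.019,0,0,0.0015,0.0005,0.02,0,0,0.0015,0.0005,0.021,0,0,0.0015,0.0005,0.022,0,0,0.0015,0.0005,0.022,0]'

```text
clock: 19.1
position: [0.3947, 0.2341, 0.0788]
ee_rot: [0.987, 0.163, -0.0, 0.0]
ft_force: [-1.5, -1.3, 3.5]
grip_width: -0.001
```

Emit:
jog_arm --steps '[0,0,0,0.001,0,0,0,0,0.002,0,0,0,0,0.0025,0,0,0,0,0.003,0,0,0,0,0.0035,0,0,0,0,0.004,0,0,0,0,0.004,0,0,0,0,0.004,0,0,0,0,0.004,0,0,0,0,0.004,0]'

```text
clock: 20.1
position: [0.3948, 0.2342, 0.0751]
ee_rot: [0.987, 0.163, 0.0, 0.0]
ft_force: [-4.2, -1.3, 10.0]
grip_width: -0.001
```

Emit:
jog_arm --steps '[0,0,0,0.0006,0,0,0,0,0.0006,0,0,0,0,-0.002,0,0,0,0,-0.004,0,0,0,0,-0.007,0,0,0,0,-0.01,0,0,0,0,-0.02,0,0,0,0,-0.04,0,0,0,0,-0.07,0,0,0,0,-0.1,0]'

```text
clock: 21.1
position: [0.3945, 0.2342, 0.1762]
ee_rot: [0.987, 0.163, -0.0, -0.0]
ft_force: [0.5, -0.7, 0.1]
grip_width: -0.0
```

Emit:
jog_arm --steps '[0,-0.005,0,-0.03,0,0,-0.01,0,-0.06,0,0,-0.01,0,-0.08,0,0,-0.01,0,-0.08,0,0,-0.01,0,-0.08,0,0,-0.01,0,-0.08,0,0,-0.01,0,-0.08,0,0,-0.01,0,-0.08,0,0,-0.01,0,-0.08,0,0,-0.01,0,-0.08,0]'

```text
clock: 22.1
position: [0.3852, 0.2309, 0.2546]
ee_rot: [0.987, 0.163, -0.0, -0.0]
ft_force: [0.5, -0.6, -0.1]
grip_width: 0.003
```

```bash
python3 chk.py 10; python3 - <<'E'
from h import *
import pickle
a=pickle.load(open("d0.pkl","rb"))["scene"][0];b=pickle.load(open("d10.pkl","rb"))["scene"][0]
cv2.imwrite("pics/cmp10.png",cv2.resize(np.vstack([a[150:210,340:500],b[150:210,340:500]]),None,fx=5,fy=5)[:,:,::-1])
for im in(a,b):
    h=cv2.cvtColor(im,cv2.COLOR_RGB2HSV).astype(int);m=((h[...,0]<6)|(h[...,0]>174))&(h[...,1]>170)&(h[...,2]>100);m[:,:380]=0;m[:,410:]=0;m[:165]=0;m[180:]=0
    v,u=np.nonzero(m);print(u.mean(),v.mean(),len(u))
E
```

```text
22.1 [0.38522083 0.2309065  0.25460283] [ 0.50809986 -0.56881432 -0.06048612]
line ang 55.079567 91 [0.57243824 0.81994784 0.4711149  0.02444801]
tip 285.0 186.0 23 [0.50024511 0.06697921 0.066     ]
396.3809523809524 172.42857142857142 21
396.3809523809524 172.42857142857142 21
```

View pics/cmp10.png

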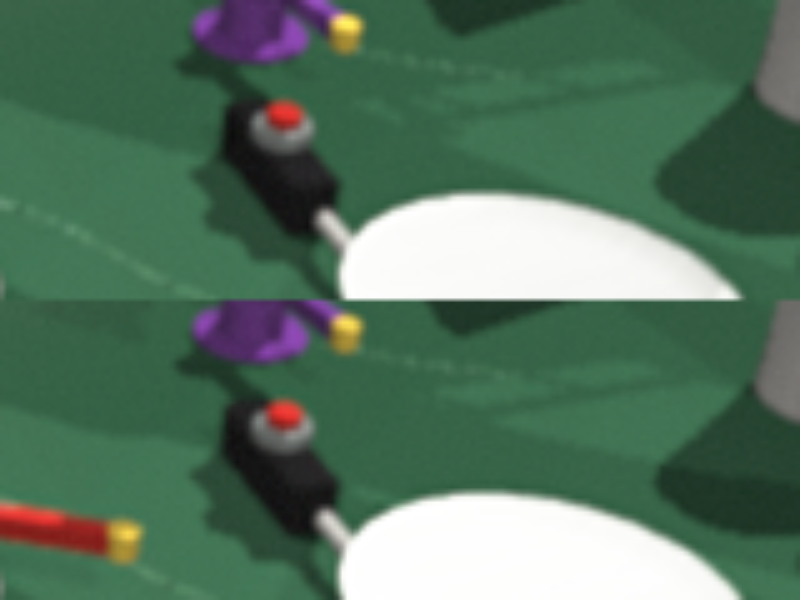

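View pics/wrist10.png

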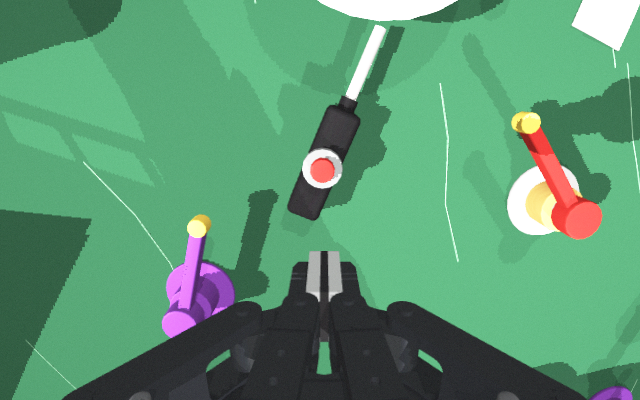

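The lighter hasn't moved (button centroid identical to the pixel), the button is back up, and the lever still reads 55.1°. The gripper is clear of everything, so I'm handing in.

```bash
python3 -c "
from workcell import manip
print(manip.hand_in())"
```

```text
the job is handed in; nothing more can be done
None
```

I set the red lever first, then pressed and released the lighter's button once, and handed in with the arm clear of everything at about 22 s. The hand-in reports no verdict.

- **Lever:** I pushed it round with the closed fingers until it pointed at the middle of the tawa burner. The only force reading taken while pushing was about 2 N. The last line fit along the arm gives 55.1°, and the direction to the burner centre is about 55.0°. The tip-and-hub estimate disagrees a little, at 55.7–56.2°.
- **Lighter:** I pushed the button about 5.9 mm down by the measured height, reaching 10 N, well above the 6 N for full travel. I then commanded another 0.6 mm before letting go. A sideways force of about 4 N showed at the bottom of the press. The scene camera finds the button at exactly the same pixels before and after, so the lighter stayed put and the button is back up.
- **Burner centre:** I took this from the tawa's rim. The visible base of the burner lines up with it to within about one pixel.
- **Other things:** Nothing else looked moved in the pictures I viewed. I did not measure the other items one by one.

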